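# Unload the tilted carving vise and count the piece

### The arm

A 6-joint arm with a two-finger parallel gripper is mounted at the origin on the work surface. World frame = base frame: x ahead of the robot, y to its left, z up, the work surface at z = 0. Lengths are in mm, angles in rad, forces in N, time in s.
With the tool pointing down it reaches from about 325 to 875 mm from the base axis. Payload 4.4 kg.
Tool frame: the origin (TCP) lies on the centre line of the jaws, within the pads' length; the fingertips stand ahead of it and the grasp point (between the pads) lies 6 mm ahead of it (ctrl.tcp_to_tips is the z of the fingertips in the tool frame, in mm); z points along the fingers, y is the line along which they close (so a half turn about z gives the same grasp; the last joint's range is limited). The gripper opens to 85 mm and grips with 20 to 120 N. Pads are 22 mm wide; open, the fingers measure 114 mm over their backs; the gripper's body (76 mm by 85 mm) begins 54 mm behind the grasp point. The pads swing forward as they close: fully open they stand 13 mm farther back than shut.
Start: joints at [1.006, 0.207, 1.542, -0, 1.393, -0.15], TCP at [231.738, 526.236, 225.082] pointing down, gripper open.
Joint ranges: [-2.73, 2.73], [-0.86, 2.22], [0.23, 2.46], [-1.11, 4.25], [0.08, 2.63], [-2.82, 2.82]. Speed limits (rad/s): [2.79, 2.79, 3.14, 3.14, 3.14, 3.14].

### API

Orientations are given as a 3x3 rotation matrix whose columns are the frame's x, y, z axes.
In Python, from plant import ctrl, sensors, optics gives the robot as it stands. Calls block until the motion is done:
- ctrl.move_ptp(position, orientation): joint-space move of the TCP to a pose.
- ctrl.move_l(position, rot=None, vel=150, threshold=None): straight line of the TCP; rot=None keeps the orientation; vel is the mean speed in mm/s. With threshold (N) it stops when the force on the tool has changed by that much, and returns True; else False.
- ctrl.set_joints(angles): joint-space move.
- ctrl.gripper_to(opening, force=None): finger opening in mm; force is the grip in N (None keeps the last); returns when the fingers have stopped.
- ctrl.hold(seconds).
- ctrl.solve_ik(position, orientation): joint angles nearest the present ones, or None.
- sensors.read_state(): the state.
- optics.grab_frame(name): name is "scene" or "top" or "wrist"; returns (picture, depth): 420x560x3 uint8, red, green, blue; 420x560 float32, mm along the optical axis (not along the pixel's ray), 0 where there is no reading.
- optics.camera_params(name): a dict with "mtx" (3x3 intrinsics, pixels), "R" (3x3) and "t" (3): a world point X has camera coordinates R X + t; the wrist camera has in their place "T_tool_cam" (4x4, takes a point from camera to tool coordinates, whose origin is the TCP and whose axes are the flange's). Camera axes: x right, y down, z forward; pixel columns grow to the right and rows downward; lengths in mm; the calibration is good to about 2 mm. A picture is of the moment at which its call begins: read the wrist's pose just before it. camera_params takes no time and is no camera call.
A pose or a line that the arm cannot do raises ctrl.MotionError and nothing moves.
- ctrl.finish_job(): hands the job in; it is judged then, once.
The state is a dict: "t": time; "q": joint angles; "qvel": joint speeds; "tau": joint torques, N m; "eef_pos": TCP position; "eef_rot": TCP orientation; "force": force on the tool from outside, world axes, zero at the start; "wrist_torque": the same for the moment, N m; "grip_width": finger opening in mm; "grasp_force": force on a finger pad.
Only numpy, scipy, OpenCV 4.12 (cv2) and the standard library are available. Lean on these libraries where they do the work, as an engineer would, in place of code of your own. Each camera call takes 0.05 s, during which the arm holds its last target. There are 200 camera calls.

### The job

Slide the carving vise's movable jaw fully open to its stop, ease the finished round plaque sideways out from under the fixed jaw's lip and draw it out of the leaning vise, and set it down (do not drop it) standing upright on its foot in the empty near half of the wooden tray. Then count it: swing the tally counter's lever over to its stop and let it spring back. Leave the jaw open, and leave the other plaque, the tin, the mallet and the chisel where they are.

Things in the scene. Friction and masses are not known exactly. Their poses are not given: they have to be found in the camera images.
- jaw (a joint): travel of the vise's movable jaw in m: 0 = closed on the plaque's foot, 0.050 = fully open at its stop. It slides along the +y axis of jaw_grip (level). Stiff: needs about 6 N to move, and stays where it is left.
- jaw_grip (a point): point on the movable jaw's steel grip fin, 16 mm below its top edge, 80 mm above the bed; fin 14 mm thick (y), 36 mm wide (x), 67 mm high. Axes of the leaning vise head: y = opening direction, level; z = out of the vise, leaning about 26 degrees from vertical to the vise's front (robot side); x = up the sloping bed. Jaw closed: 85 mm along y from the clamped foot's centre.
- vise: fixed grey steel vise; origin under its base, below the bed centre; z up, y the opening direction, x away from its front. Bed centre 75 mm up, sloping 26 degrees, low side at -x, where an 18 mm ledge stops the foot. Fixed jaw on the -y side, movable on +y, both 30 mm high. At 22 to 30 mm above the bed each has a lip that overhangs the foot by 8 mm: it lifts out only when clear of both lips.
- plaque: finished wooden plaque, 0.13 to 0.25 kg, clamped at the start with axes parallel to the leaning vise head. Origin: centre of the foot's underside; z up through it, x through the disc's thickness. Foot 64 (x) by 70 (y) by 20 mm high; neck 30 (y) by 16 mm (x) up to the disc; flat round disc 92 mm in diameter, 16 mm thick, centred at z = 80 mm, top at 126 mm.
- tray: fixed open wooden tray for finished work, 240 mm (x) by 150 mm (y), 30 mm high, walls and floor 5 mm thick. Origin at the centre of its underside, z up. Its far half (+x) holds the other plaque; the near half (-x, towards the robot) is empty.
- plaque2: another finished plaque, same shape and size and same origin, standing upright in the far half of the tray; to be left alone.
- counter: fixed bench tally counter, metal housing 60 by 58 mm, 52 mm high, on a plate 100 mm (x) by 80 mm (y). Origin at the centre of its underside, z up, its number window faces -x. The lever's pivot axis is parallel to y, at x = 0, z = 58 mm, between two small cheeks on top.
- tally_lever (a joint): angle of the counter's lever in rad: 0 = at rest, leaning 0.35 rad to the counter's -x side; 0.70 = at its stop, leaning 0.35 rad to +x. Sprung: about 3 N at the pad near the stop; it returns by itself when let go.
- tally_pad (a point): centre of the thumb pad at the lever's upper end, 48 mm from the pivot; the pad is 30 mm wide (y), 26 mm high and 10 mm thick, its lever's top is 61 mm from the pivot. At rest the pad is pushed from its -x side towards +x.
- wax_tin: round metal tin, 76 mm in diameter, 55 mm high, on the bench beyond the vise; origin at the centre of its underside; to be left alone.
- mallet: round wooden carver's mallet, 80 mm in diameter, 210 mm high, standing head down beyond the vise; origin at the centre of its underside; to be left alone.
- chisel: chisel 200 mm long, 26 mm thick at its wooden handle, lying on the bench between the robot and the vise along its x axis; origin under its middle; to be left alone.
Things that resemble listed ones, but are neither listed nor needed, are in the scene too. Leave any orange or red look-alike of the plaque alone.

How it is judged:
By the outcome, as a careful person would: the job done as asked, in the order asked, and still so for the second after the job is handed in, with the robot touching nothing.
It also fails if it takes over 67 s, if anything falls off the work surface, if the arm or the gripper's body presses on something with over 40 N, if the wrist force passes 120 N, or if a joint passes its speed limit or range.

## Working session

There is one attempt and no reset: what is moved stays moved. The work goes in short steps, each a Python script; the robot and the scene stay as the last script left them, time stands still between calls to the robot, and variables do not carry over. Pictures are saved under pics/ and viewed, at most 12 in all, crops included, and the job is handed in when it is done.

```bash
ls; mkdir -p pics; python3 - <<'E'
from plant import ctrl,sensors,optics
import cv2,numpy as np
for n in ("scene","top"):
    p,d=optics.grab_frame(n); cv2.imwrite(f"pics/{n}0.png",p[:,:,::-1]); np.savez(f"pics/{n}0.npz",p=p,d=d)
    c=optics.camera_params(n); print(n,c['mtx'].tolist(),(-c['R'].T@c['t']).round(),c['R'].round(3).tolist(),(d>0).mean())
c=optics.camera_params("wrist");print(c['T_tool_cam'].round(3).tolist());print(sensors.read_state(),ctrl.tcp_to_tips)
E
```

```text
pics
scene [[545.7804983430437, 0.0, 279.8275932842316], [0.0, 545.7804983430437, 210.17460436073557], [0.0, 0.0, 1.0]] [ 916. -510. 1015.] [[0.836, 0.548, 0.003], [0.454, -0.689, -0.566], [-0.308, 0.475, -0.825]] 0.9960799319727891
top [[458.05740231418383, 0.0, 278.8066887101688], [0.0, 458.05740231418383, 202.3049551053573], [0.0, 0.0, 1.0]] [ 348.   -2. 1229.] [[-0.01, -1.0, 0.01], [-0.98, 0.008, -0.197], [0.196, -0.012, -0.98]] 0.9959438775510204
[[0.002, -0.946, -0.325, 83.98], [1.0, 0.001, 0.001, -0.389], [-0.0, -0.325, 0.946, -148.883], [0.0, 0.0, 0.0, 1.0]]
{'t': 0.1, 'q': array([ 1.00551301e+00,  2.07372927e-01,  1.54280949e+00,  2.28387275e-05,
        1.39350260e+00, -1.50497441e-01]), 'qvel': array([ 0.00028472, -0.00131182, -0.00456584, -0.00079823, -0.0018709 ,
        0.0018502 ]), 'tau': array([-1.13555176e-03, -3.84088504e+01, -2.92549700e+01, -3.42040121e-04,
        4.78325135e-03, -3.29721240e-05]), 'eef_pos': array([231.34783984, 525.64775225, 224.02098875]), 'eef_rot': array([[-9.15200807e-01,  4.02996505e-01, -1.13977151e-03],
       [ 4.02997977e-01,  9.15199187e-01, -1.75483141e-03],
       [ 3.35927028e-04, -2.06534874e-03, -9.99997811e-01]]), 'force': array([ 0.59478311, -0.38037156, -1.16130699]), 'wrist_torque': array([-0.01684423,  0.00642312,  0.04699419]), 'grasp_force': 0.0, 'grip_width': 85.30231874845677} 25.0
```

View pics/scene0.png

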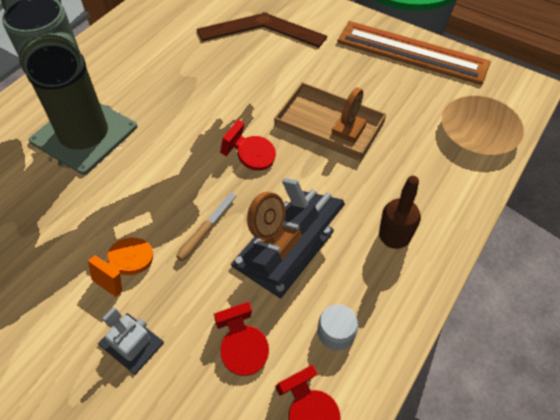

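View pics/top0.png

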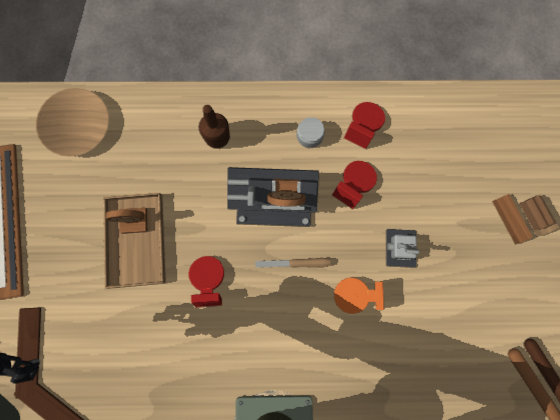

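The scene view shows the vise at (290,235) with the wooden plaque, the tray at (330,120), and the counter at (130,340). In the top view the vise is at (272,197), with its fin at about (240,190), the tray is at (135,240), and the counter is at (402,247). Next I'll get metric positions from the two views.

```bash
cat > h.py <<'E'
import numpy as np,cv2
from plant import ctrl,sensors,optics
def cloud(n,d,st=None):
    c=optics.camera_params(n); v,u=np.mgrid[:d.shape[0],:d.shape[1]]
    P=(np.dstack([u,v,np.ones_like(u)])@np.linalg.inv(c['mtx']).T)*d[...,None]
    if n=="wrist":
        T=c['T_tool_cam']; P=P@T[:3,:3].T+T[:3,3]
        return P@np.array(st['eef_rot']).T+st['eef_pos']
    return (P-c['t'])@c['R']
def wgrab(name):
    st=sensors.read_state(); p,d=optics.grab_frame("wrist"); W=cloud("wrist",d,st); W[d==0]=np.nan
    cv2.imwrite(f"pics/{name}.png",p[:,:,::-1]); np.savez(f"pics/{name}.npz",p=p,d=d,W=W); return p,W
E
python3 - <<'E'
from h import *
out=[]
for n,rois in (("top",dict(vise=(215,155,325,235),tray=(95,185,175,295),counter=(380,222,425,275))),("scene",dict(vise=(225,170,350,300),tray=(265,75,395,165),counter=(90,295,170,375)))):
    z=np.load(f"pics/{n}0.npz");p,d=z['p'],z['d'];W=cloud(n,d)
    B=W[(d>0)&(abs(W[...,2])<15)&(abs(W[...,0]-400)<300)];print(n,"bench z",np.median(B[:,2]))
    for k,(a,b,c,e) in rois.items():
        w=W[b:e,a:c].reshape(-1,3);q=w[w[:,2]>7]
        r=cv2.minAreaRect(q[:,:2].astype(np.float32));print(n,k,"minrect",np.round(r[0]),np.round(r[1]),round(r[2],1),"zmax",q[:,2].max().round(), "hist",np.histogram(q[:,2],bins=range(0,200,10))[0])
        im=p[b:e,a:c]; s=min(400/(c-a),560/(e-b)); im=cv2.resize(im,None,fx=s,fy=s,interpolation=cv2.INTER_CUBIC); 
        if k!='tray': out.append(im)
H=300
out=[cv2.resize(o,(390,290)) for o in out]
cv2.imwrite("pics/crop.png",np.vstack([np.hstack(out[:2]),np.hstack(out[2:])])[:,:,::-1])
E
```

```text
top bench z -0.4495606870032862
top vise minrect [530.   3.] [235. 363.] 88.1 zmax 1229.0 hist [ 100  928   23    0   51  341  102  387  402 1121  558  252   29   44
   46  107  108  101  156]
top tray minrect [491. 235.] [481. 273.] 88.6 zmax 1229.0 hist [590 348 872 231   5  11  22  18  34  40  42  82 128  33   0   0   0   0
   0]
top counter minrect [ 436. -192.] [119. 400.] 8.2 zmax 1229.0 hist [191  59  22  67 183 221  47   7   6  12  16  48   0   0   0   0   0   0
   0]
scene bench z -1.3013344113847645
scene vise minrect [ 729. -139.] [248. 805.] 41.5 zmax 1015.0 hist [ 143  944   38    2   25   83  101  231  802 1949  925  446  201  241
  273  303  271  213  212]
scene tray minrect [626. -45.] [ 267. 1064.] 17.8 zmax 1015.0 hist [ 244  825 1183   61   11   29   39   52   59   60   69   72  114   11
    0    0    0    0    0]
scene counter minrect [ 648. -393.] [ 93. 577.] 75.5 zmax 1015.0 hist [383  93  88 138 356 453 109  39  39  53  79  95   0   0   0   0   0   0
   0]
```

View pics/crop.png

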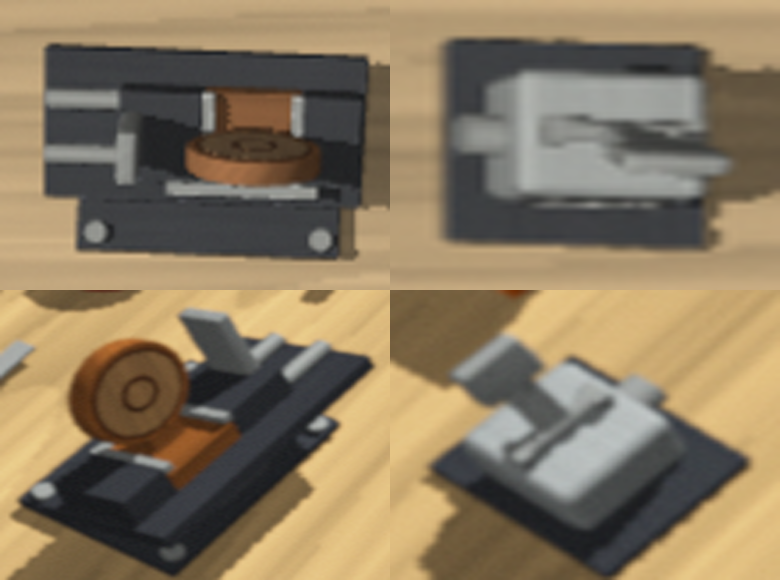

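The crops show the fin on the vise's left (+y) side and the disc leaning towards the robot. The counter's lever leans towards the robot (-x), so all frames are close to world-aligned. Next I'll fit poses from the two fixed views.

```bash
python3 - <<'E'
from h import *
def plane(P,it=400,tol=2,seed=0):
    r=np.random.default_rng(seed);best=None
    for _ in range(it):
        a=P[r.choice(len(P),3,False)];n=np.cross(a[1]-a[0],a[2]-a[0]);l=np.linalg.norm(n)
        if l<50: continue
        m=abs((P-a[0])@(n/l))<tol
        if best is None or m.sum()>best.sum():best=m
    c=P[best].mean(0);n=np.linalg.svd(P[best]-c)[2][2];return c,n,best
for n,rois in (("top",dict(vise=(215,155,325,235),tray=(95,185,175,295),counter=(380,222,425,275))),("scene",dict(vise=(225,170,350,300),tray=(265,75,395,165),counter=(90,295,170,375)))):
    z=np.load(f"pics/{n}0.npz");p,d=z['p'],z['d'];W=cloud(n,d);hsv=cv2.cvtColor(p,cv2.COLOR_RGB2HSV)
    for k,(a,b,c,e) in rois.items():
        w=W[b:e,a:c].reshape(-1,3);ok=(d[b:e,a:c].ravel()>0);hs=hsv[b:e,a:c].reshape(-1,3)
        lo,hi={'vise':(5,19),'tray':(6,32),'counter':(4,14)}[k]
        q=w[ok&(w[:,2]>lo)&(w[:,2]<hi)]
        r=cv2.minAreaRect(q[:,:2].astype(np.float32));print(n,k,"low minrect",np.round(r[0]),np.round(r[1]),round(r[2],1))
        if k=='vise':
            br=ok&(hs[:,1]>110)&(hs[:,0]<18)&(w[:,2]>60); q=w[br]; print(" brown",len(q),q.min(0).round(),q.max(0).round())
            c_,nn,m=plane(q); print("  plane",c_.round(1),nn.round(3),m.sum())
            f=w[ok&(hs[:,1]<70)&(w[:,2]>115)]; print(" fin",len(f),np.median(f,0).round(1),f.min(0).round(),f.max(0).round())
        if k=='counter':
            f=w[ok&(w[:,2]>85)&(w[:,2]<130)]; print(" pad",len(f),f.mean(0).round(1),f.min(0).round(),f.max(0).round())
            f=w[ok&(w[:,2]>46)&(w[:,2]<57)]; r=cv2.minAreaRect(f[:,:2].astype(np.float32)); print(" top",np.round(r[0]),np.round(r[1]),round(r[2],1))
        if k=='tray':
            f=w[ok&(w[:,2]>100)&(w[:,2]<140)]; print(" p2top",f.mean(0).round(1),f.min(0).round(),f.max(0).round())
E
```

```text
top vise low minrect [616.   8.] [297. 218.] 89.5
 brown 649 [551. -80.  90.] [637.  12. 193.]
  plane [582.  -33.  150.4] [-0.893  0.045 -0.447] 245
 fin 182 [583.7  49.1 154.9] [ 549. -107.  115.] [629.  60. 185.]
top tray low minrect [500. 365.] [290. 202.] 2.4
 p2top [543.9 367.1 120.3] [535. 329. 100.] [555. 414. 134.]
top counter low minrect [ 467. -346.] [119. 139.] 89.7
 pad 76 [ 449.5 -339.7  109.7] [ 443. -356.   94.] [ 457. -326.  120.]
 top [ 466. -341.] [55. 60.] 87.7
scene vise low minrect [559.   3.] [219. 314.] 77.2
 brown 2017 [550. -82.  78.] [672.  78. 192.]
  plane [584.7 -36.9 147. ] [ 0.899 -0.049  0.436] 1130
 fin 391 [591.1  44.4 142.3] [ 560. -109.  115.] [631.  58. 169.]
scene tray low minrect [501. 304.] [242. 285.] 5.1
 p2top [550.6 358.  117.7] [538. 326. 100.] [558. 409. 134.]
scene counter low minrect [ 463. -330.] [151. 148.] 24.1
 pad 244 [ 454.4 -345.1  105.3] [ 444. -360.   85.] [ 462. -330.  118.]
 top [ 469. -346.] [58. 61.] 87.2
```

```bash
python3 - <<'E'
from h import *
R=np.diag([-1.,1,-1])
for nm,p in (("wt",[470,340,330]),("wv1",[565,40,330]),("wv2",[565,-60,330])):
    ctrl.move_ptp(p,R); ctrl.hold(.2); wgrab(nm); print(nm,sensors.read_state()['t'])
ims=[cv2.imread(f"pics/{n}.png") for n in ("wv1","wv2")]
cv2.imwrite("pics/wv.png",cv2.resize(np.hstack(ims),(800,300)))
E
```

```text
wt 1.5667
wv1 3.0167
wv2 3.75
```

View pics/wv.png

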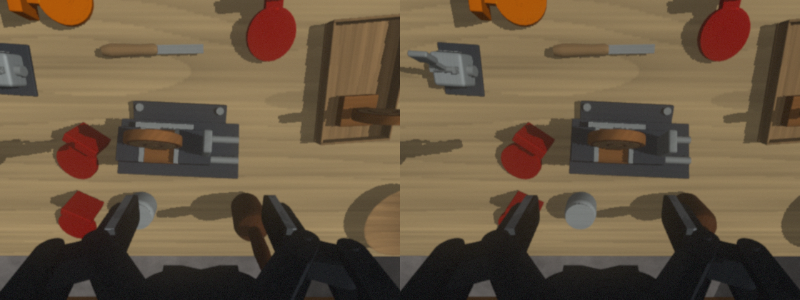

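View pics/wt.png

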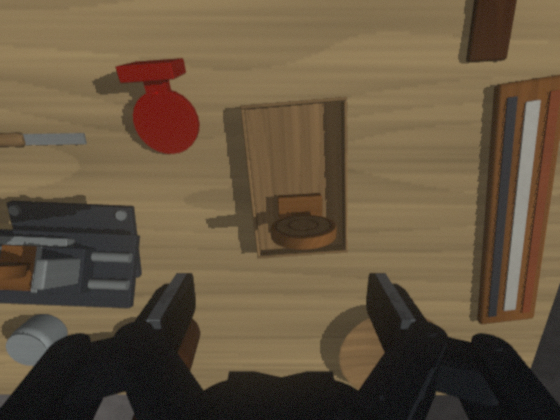

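The wrist views show the fin at (215,140) and the disc at (155,138) of the left half, and the empty near half of the tray at (290,145) of the tray picture. Next I'll fit in the leaning frame from all four clouds.

```bash
cat > fit.py <<'E'
from h import *
a=np.radians(26)
def head(psi):
    ex=np.array([np.cos(psi),np.sin(psi),0]);ey=np.array([-np.sin(psi),np.cos(psi),0]);ez=np.array([0,0,1.])
    return np.column_stack([np.cos(a)*ex+np.sin(a)*ez,ey,np.cos(a)*ez-np.sin(a)*ex])
def load(n):
    z=np.load(f"pics/{n}.npz");p,d=z['p'],z['d']
    W=z['W'] if 'W' in z else cloud(n[:-1],d); ok=(d>0)&np.isfinite(W[...,2]); 
    return W[ok],cv2.cvtColor(p,cv2.COLOR_RGB2HSV)[ok],p[ok]
E
python3 - <<'E'
from fit import *
pc=lambda v:np.percentile(v,[1,5,50,95,99]).round(1)
psi=-0.054;H=head(psi);C=np.array([584,-36,150.])
print(H.T.round(3).tolist())
for n in ("top0","scene0","wv1","wv2"):
    W,hs,p=load(n);L=(W-C)@H
    near=(abs(W[:,0]-600)<140)&(abs(W[:,1]+20)<170)&(W[:,2]>20)
    br=near&(hs[:,1]>110)&(hs[:,0]<20)&(abs(L[:,1])<60)
    D=br&(abs(L[:,0])<25)&(L[:,2]>-30)&(L[:,2]<60)
    l=L[D];print(n,"disc",D.sum(),"x",pc(l[:,0]),"y",pc(l[:,1]),"z",pc(l[:,2]))
    h,e=np.histogram(l[:,0],bins=np.arange(-20,21,2));print("   xh",h)
    # planes: fit normals of flat face
    face=l[abs(l[:,0]-e[h.argmax()]-1)<4]; A=np.c_[face[:,1:],np.ones(len(face))];s=np.linalg.lstsq(A,face[:,0],rcond=None)[0];print("   face tilt y,z",s.round(3))
    F=br&(L[:,2]<-50)&(L[:,2]>-75);l=L[F]
    if len(l)>10:print("  foottop",F.sum(),"x",pc(l[:,0]),"y",pc(l[:,1]),"z",pc(l[:,2]))
    G=near&(hs[:,1]<70)&(L[:,1]>55)&(L[:,1]<130)&(L[:,2]>-35)&(L[:,2]<40);l=L[G]
    if len(l)>10:print("  fin",G.sum(),"x",pc(l[:,0]),"y",pc(l[:,1]),"z",pc(l[:,2]))
E
```

```text
[[0.897, -0.049, 0.438], [0.054, 0.999, 0.0], [-0.438, 0.024, 0.899]]
top0 disc 374 x [-15.5 -14.7  -3.9  -0.5  -0.1] y [-40.6 -35.8   4.9  42.7  47.7] z [-26.8 -18.   33.6  47.1  49.3]
   xh [  0   2  27  32  26  35  32  31  48 137   4   0   0   0   0   0   0   0
   0   0]
   face tilt y,z [-0.004 -0.026 -1.411]
  foottop 251 x [-6.1 -2.9  9.9 22.1 22.5] y [-24.1 -22.2   2.9  27.7  30.1] z [-72.5 -66.7 -59.5 -54.7 -53.3]
  fin 124 x [-26.7 -24.7  -5.9   7.9   8.3] y [81.5 81.5 87.8 95.1 95.7] z [-34.5 -29.5  14.7  19.1  20.9]
scene0 disc 1321 x [-14.8 -11.5  -0.9   1.6   2.6] y [-44.9 -41.6  -5.8  35.4  42.3] z [-28.5 -24.8  10.8  43.6  45.7]
   xh [  0   6  19  32  42  35  35  41 162 549 363  37   0   0   0   0   0   0
   0   0]
   face tilt y,z [ 0.    -0.008 -0.544]
  foottop 504 x [-30.7 -17.5  13.6  23.9  24.9] y [-32.2 -25.6   2.1  30.2  39.1] z [-74.7 -73.  -61.  -52.4 -50.5]
  fin 351 x [-23.2 -20.3  -0.8   9.2  10. ] y [77.5 78.  80.4 90.6 92.4] z [-34.2 -31.9  -4.2  16.3  17. ]
wv1 disc 1423 x [-17.4 -16.5  -8.3  -1.5  -1.1] y [-36.3 -30.1   9.2  43.4  46.6] z [-10.1  13.3  41.8  47.7  48.4]
   xh [  0  98 161 159 154 163 157 161 215 155   0   0   0   0   0   0   0   0
   0   0]
   face tilt y,z [-0.014 -0.046 -1.868]
  foottop 791 x [-40.7  -4.7   8.4  20.4  21.4] y [-24.5 -22.4   2.1  24.9  26.7] z [-60.  -59.6 -58.2 -56.7 -53.9]
  fin 479 x [-27.5 -25.4  -7.7   7.1   7.3] y [80.3 80.5 86.7 93.2 94.1] z [-31.1 -18.4  17.5  19.1  19.7]
wv2 disc 1374 x [-17.4 -16.3  -8.1  -1.6  -1.1] y [-41.4 -37.1   0.5  37.7  43.6] z [-21.3  14.5  41.9  47.9  48.6]
   xh [  1  87 147 149 156 156 149 160 218 151   0   0   0   0   0   0   0   0
   0   0]
   face tilt y,z [-1.000e-03 -4.800e-02 -1.888e+00]
  foottop 762 x [-4.6 -2.4  8.8 20.4 21.4] y [-23.2 -21.3   2.5  26.4  28.7] z [-60.2 -59.4 -58.1 -56.7 -53. ]
  fin 831 x [-27.6 -25.6  -8.8   6.9   7.2] y [80.  80.1 81.3 91.7 93. ] z [-33.9 -29.8  13.1  18.9  19.5]
```

Everything agrees: disc top 126 mm above the bed, foot top about 20 mm, fin top about 96 mm and fin 85 mm from the foot centre along y. Now I'll open the jaw.

```bash
cat >> fit.py <<'E'
H=head(-0.054); O=np.array([584,-36,150.])+H@np.array([-9.5,2,-77.6])
def hp(x,y,z): return O+H@np.array([x,y,z])      # head coords -> world
def tcp(g,R): return np.asarray(g)-6*R[:,2]       # grasp point -> TCP
RF=np.column_stack([-H[:,0],H[:,1],-H[:,2]])
E
python3 - <<'E'
from fit import *
S=sensors.read_state
print(O.round(1))
ctrl.gripper_to(30,60)
ctrl.move_ptp(tcp(hp(-.5,85,170),RF),RF)
print(ctrl.move_l(tcp(hp(-.5,85,84),RF),vel=100,threshold=15),S()['force'])
ctrl.gripper_to(0,60); s=S();print(s['grip_width'],s['grasp_force'],s['force'],((s['eef_pos']-O)@H).round(1))
f=ctrl.move_l(s['eef_pos']+H[:,1]*56,vel=35,threshold=28); s2=S()
print(f,(s2['eef_pos']-s['eef_pos'])@H,s2['force'],s2['t'])
E
```

```text
[609.5 -35.4  76.1]
False [-0.79980862  0.43380668 -0.25587901]
-0.2114936519487016 0.0 [-0.72073007 -0.06936342  0.3618335 ] [-0.3 85.1 90.3]
False [ 7.90729759e-03  5.58063888e+01 -1.16643477e-02] [-0.46186318  0.55777566 -0.00227215] 8.2
```

The grip closed on nothing, so I'll look before doing anything else.

```bash
python3 - <<'E'
from h import *
for n in ("scene","top"):
    p,d=optics.grab_frame(n); np.savez(f"pics/{n}1.npz",p=p,d=d)
    im=p[130:310,180:400] if n=="scene" else p[130:250,190:350]
    cv2.imwrite(f"pics/{n}1.png",cv2.resize(im,(400,300),interpolation=cv2.INTER_CUBIC)[:,:,::-1])
cv2.imwrite("pics/b1.png",np.hstack([cv2.imread("pics/scene1.png"),cv2.imread("pics/top1.png")]))
s=sensors.read_state();print(s['eef_pos'],s['eef_rot'],s['grip_width'])
E
```

```text
[577.40773472 107.43626291 157.14619535] [[-8.97458185e-01  5.42271160e-02  4.37753614e-01]
 [ 4.87150953e-02  9.98528626e-01 -2.38206293e-02]
 [-4.38401239e-01 -5.28096871e-05 -8.98779367e-01]] -0.5068583385970916
```

View pics/b1.png

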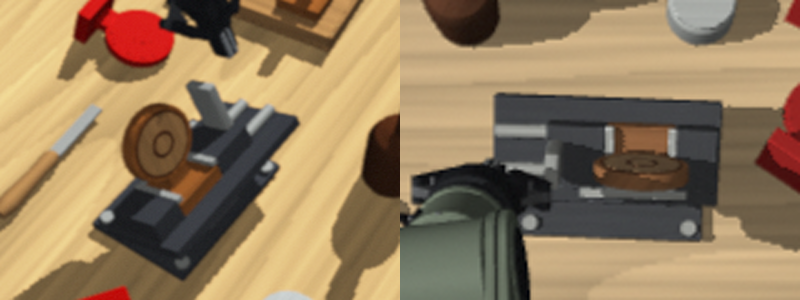

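```bash
python3 - <<'E'
from fit import *
c=optics.camera_params("scene")
def pr(X): v=c['mtx']@(c['R']@X+c['t']); return (v[:2]/v[2]).round(1)
s=sensors.read_state();E=s['eef_pos'];Z=s['eef_rot'][:,2]
print("tcp",pr(E),"tip",pr(E+25*Z),"fin top",pr(hp(0,85,96)),"fin base",pr(hp(0,85,30)), "disc top",pr(hp(0,0,126)))
for n in ("scene0","scene1"):
    W,hs,p=load(n);L=(W-O)@H
    m=(abs(L[:,1]-85)<25)&(abs(L[:,0])<30)&(L[:,2]>40)&(L[:,2]<110);l=L[m];print(n,m.sum(),np.percentile(l,[2,50,98],axis=0).round(1).tolist())
W,hs,p=load("scene1");L=(W-O)@H;m=(abs(L[:,1]-141)<30)&(abs(L[:,0])<40)&(L[:,2]>20)&(L[:,2]<140);l=L[m];print(m.sum(),np.percentile(l,[0,2,50,98],axis=0).round(1).tolist())
E
```

```text
tcp [305.7 163.8] tip [309.6 173.2] fin top [288.7 179.3] fin base [299.7 203.7] disc top [256.6 196.1]
scene0 389 [[-15.7, 75.6, 42.0], [7.5, 78.2, 72.5], [19.2, 89.7, 94.3]]
scene1 392 [[-15.6, 75.3, 40.7], [7.3, 78.4, 72.8], [19.3, 90.0, 94.8]]
249 [[-8.1, 112.6, 93.3], [-4.9, 124.3, 96.0], [9.3, 133.6, 118.8], [14.4, 153.6, 139.6]]
```

```bash
python3 - <<'E'
from fit import *
p,W=wgrab("wg"); s=sensors.read_state()
z=np.load("pics/wt.npz"); 
for n,E,R in (("wg",s['eef_pos'],s['eef_rot']),("wt",np.array([470,340,330.]),np.diag([-1.,1,-1]))):
    W=np.load(f"pics/{n}.npz")['W'].reshape(-1,3);T=(W-E)@R;m=(abs(T[:,1])<75)&(abs(T[:,0])<60)&(T[:,2]<60)&(T[:,2]>-120);t=T[m]
    print(n,m.sum(),t.min(0).round(1),t.max(0).round(1)); q=t[t[:,2]>t[:,2].max()-8];print(q.mean(0).round(1),q.min(0).round(1),q.max(0).round(1))
print(s['grip_width'])
a=np.load("pics/scene0.npz")['p'].astype(int);b=np.load("pics/scene1.npz")['p'].astype(int)
D=(abs(a-b).sum(2)>60);v,u=np.nonzero(D[100:200,250:340]);v+=100;u+=250
for r in range(140,185,3):
    m=v==r;print(r,(u[m].min(),u[m].max(),m.sum()) if m.any() else None)
E
```

```text
wg 43057 [ -28.6  -75.  -102.8] [33.3 61.7 60. ]
[ 15.6 -57.1  58.4] [-28.6 -75.   52. ] [ 33.3 -45.9  60. ]
wt 38973 [ -12.   -74.2 -101.4] [ 22.7  75.  -18.2]
[  3.9   0.8 -23.2] [ -9.8 -53.3 -26.2] [ 12.8  56.  -18.2]
0.0004633670175174564
140 (np.int64(270), np.int64(306), np.int64(37))
143 (np.int64(267), np.int64(307), np.int64(39))
146 (np.int64(268), np.int64(307), np.int64(40))
149 (np.int64(274), np.int64(308), np.int64(35))
152 (np.int64(281), np.int64(309), np.int64(29))
155 (np.int64(294), np.int64(310), np.int64(17))
158 (np.int64(295), np.int64(310), np.int64(16))
161 (np.int64(297), np.int64(310), np.int64(14))
164 (np.int64(300), np.int64(307), np.int64(8))
167 None
170 None
173 None
176 None
179 (np.int64(283), np.int64(292), np.int64(10))
182 (np.int64(286), np.int64(288), np.int64(3))
```

View pics/wg.png

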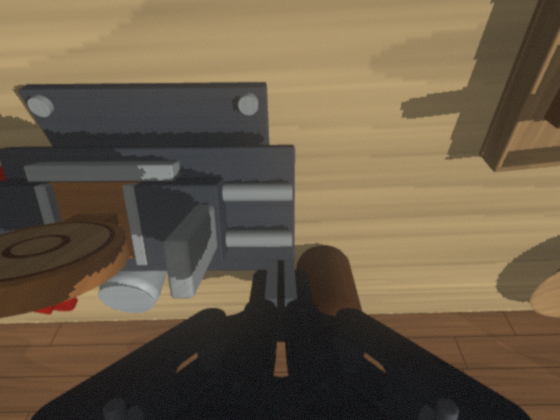

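The closed fingertips show up at about the reported TCP, both in the wrist depth and at scene row 164. The stated 25 mm ahead of it doesn't hold. I'll measure that offset precisely before going on.

```bash
python3 - <<'E'
from fit import *
s=sensors.read_state();E,R=s['eef_pos'],s['eef_rot']
z=np.load("pics/wg.npz");W=z['W'];T=(W-E)@R
for r in range(255,330,5):
    print(r,T[r,282-14:282+15:7].round(0).astype(int).tolist())
z=np.load("pics/wt.npz");T=(z['W']-np.array([470,340,330.]))@np.diag([-1.,1,-1])
print("open")
for r in range(270,330,8): print(r,T[r,[170,180,190,372,382,392]].round(0).astype(int).tolist())
# scene cloud of gripper, tool frame
sc=np.load("pics/scene1.npz");Wc=cloud("scene",sc['d']);t=(Wc[140:172,285:320]-E)@R
d=t[(abs(t[...,0])<40)&(abs(t[...,1])<40)&(t[...,2]<24)];print("scene tips",np.percentile(d,[90,95,99,100],axis=0).round(1))
# top cloud check of flange level: eef vs. FK
print(ctrl.tcp_to_tips)
E
```

```text
255 [[-37, -11, 90], [-37, -5, 90], [-37, 1, 89], [-37, 8, 90], [-106, 22, 227]]
260 [[11, -6, -11], [11, -3, -11], [11, 1, -11], [11, 4, -10], [-116, 22, 231]]
265 [[11, -6, -17], [11, -3, -15], [11, 1, -15], [11, 4, -16], [-126, 22, 235]]
270 [[11, -6, -21], [11, -3, -21], [11, 1, -21], [11, 4, -21], [7, 8, -14]]
275 [[11, -6, -26], [11, -3, -26], [11, 1, -25], [11, 4, -26], [-9223372036854775808, -9223372036854775808, -9223372036854775808]]
280 [[11, -6, -29], [10, -3, -28], [11, 1, -29], [-9223372036854775808, -9223372036854775808, -9223372036854775808], [7, 7, -23]]
285 [[11, -6, -34], [11, -3, -34], [11, 1, -34], [12, 4, -35], [6, 7, -26]]
290 [[11, -5, -37], [11, -2, -38], [11, 1, -38], [11, 4, -38], [7, 7, -31]]
295 [[11, -5, -42], [11, -2, -42], [12, 1, -42], [11, 3, -42], [11, 6, -42]]
300 [[12, -5, -46], [11, -2, -45], [10, 1, -44], [11, 3, -44], [13, 6, -47]]
305 [[11, -5, -49], [8, -2, -45], [7, 1, -43], [12, 3, -50], [13, 6, -51]]
310 [[12, -5, -53], [12, -2, -52], [6, 1, -45], [13, 3, -54], [12, 6, -53]]
315 [[12, -5, -55], [10, -2, -53], [3, 1, -44], [11, 3, -55], [12
[... 426 characters left out ...]
, -42, -25], [8, 43, -27], [12, 45, -34], [12, 49, -34]]
294 [[11, -46, -39], [11, -42, -39], [3, -42, -26], [4, 44, -27], [12, 43, -39], [12, 48, -39]]
302 [[12, -44, -45], [7, -42, -39], [-1, -42, -28], [0, 43, -28], [9, 43, -41], [13, 45, -46]]
310 [[12, -42, -50], [4, -42, -40], [-5, -42, -28], [-3, 43, -30], [5, 43, -41], [12, 44, -50]]
318 [[8, -42, -50], [1, -42, -42], [-8, -42, -30], [-6, 43, -31], [2, 44, -42], [10, 43, -53]]
326 [[6, -42, -52], [-1, -42, -44], [-284, -162, 300], [-293, 171, 312], [0, 43, -44], [6, 44, -52]]
scene tips [[  3.2   4.3 -15.5]
 [  5.7   7.8 -11.6]
 [ 10.2  12.5  -5.5]
 [ 12.6  13.6  -3. ]]
25.0<stdin>:5: RuntimeWarning: invalid value encountered in cast
```

Wrist and scene views agree: the closed tips lie about 8 mm behind the reported TCP, so the grasp point is near -27 mm in the reported tool frame. I'll use that offset and redo the grasp.

```bash
sed -i 's/^def tcp.*/def tcp(g,R): return np.asarray(g)+27*R[:,2]   # measured: grasp point 27 mm behind the reported TCP/' fit.py
python3 - <<'E'
from fit import *
S=sensors.read_state
E=S()['eef_pos']; ctrl.move_l(E+H[:,2]*45,vel=200); ctrl.gripper_to(30,60)
ctrl.move_l(tcp(hp(-.5,85,130),RF),rot=RF,vel=150)
print(ctrl.move_l(tcp(hp(-.5,85,84),RF),vel=70,threshold=15),S()['force'])
ctrl.gripper_to(0,60); s=S();print(s['grip_width'],s['grasp_force'],s['force'],((s['eef_pos']-O)@H).round(1))
if 11<s['grip_width']<18:
    f=ctrl.move_l(s['eef_pos']+H[:,1]*56,vel=35,threshold=28); s2=S()
    print(f,(s2['eef_pos']-s['eef_pos'])@H,s2['force'],s2['t'])
E
```

```text
False [-0.2732799  -0.07206453  0.23679072]
13.529229017667662 58.609750270843506 [-1.87750934e+00 -6.04574335e-04  2.99138110e+00] [ 0.1 85.1 57.6]
True [-0.50012268 49.41291688  0.16411679] [-3.44768906 -4.0347911   3.48303101] 12.2667
```

```bash
cat >> fit.py <<'E'
RP=[np.column_stack([s*H[:,1],s*H[:,0],-H[:,2]]) for s in (1,-1)]
E
python3 - <<'E'
from fit import *
S=sensors.read_state
ctrl.gripper_to(32); E=S()['eef_pos']
ctrl.move_l(E+H[:,2]*75,vel=150)
for R in RP:
    for z in (160,104): print(z,ctrl.solve_ik(tcp(hp(0,0,z),R),R))
ctrl.move_l(tcp(hp(0,30,215),RF),vel=200);ctrl.hold(.2); wgrab("wv3")
W,hs,p=load("wv3");L=(W-O)@H
br=(hs[:,1]>110)&(hs[:,0]<20)&(abs(L[:,1])<60)
D=br&(abs(L[:,0])<20)&(L[:,2]>100)&(L[:,2]<140);print("disc",D.sum(),np.percentile(L[D],[1,50,99],axis=0).round(1).tolist())
F=br&(abs(L[:,0])<40)&(abs(L[:,2]-20)<8);print("foot",F.sum(),np.percentile(L[F],[1,50,99],axis=0).round(1).tolist())
G=(hs[:,1]<70)&(abs(L[:,0])<25)&(L[:,2]>85)&(L[:,2]<105)&(L[:,1]>60)&(L[:,1]<170);print("fin",G.sum(),np.percentile(L[G],[1,50,99],axis=0).round(1).tolist())
print(S()['t'])
E
```

```text
160 [-0.27118913 -0.08888659  1.9891609   0.13191177  0.80119203 -0.28786184]
104 [-0.25878372  0.04029557  1.98148455  0.14238258  0.67925854 -0.29562586]
160 None
104 None
disc 2102 [[-9.3, -38.3, 100.9], [-2.9, 3.8, 120.5], [6.2, 39.7, 126.2]]
foot 1520 [[-32.7, -26.6, 17.8], [-19.5, 4.8, 19.7], [-3.1, 34.4, 24.0]]
fin 830 [[-20.0, 127.2, 85.7], [-4.0, 132.1, 95.6], [15.1, 140.7, 97.6]]
14.2333
```

View pics/wv3.png

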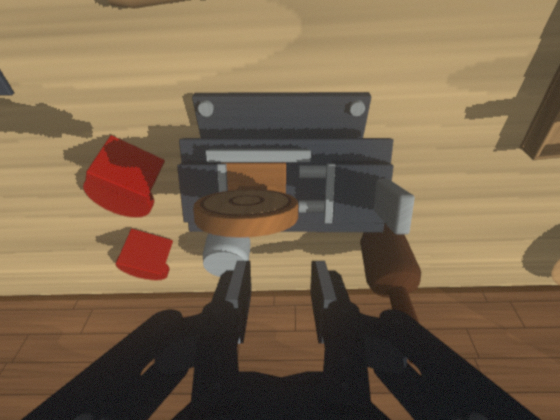

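The jaw is open: the fin sits at y=134.5, which is 49.5 mm of travel, and the gap shows at pixels 287–330. The foot hasn't moved from y≈0. Now I'll grasp the disc, slide it out from under the lip and draw it out.

```bash
python3 - <<'E'
from fit import *
S=sensors.read_state; R=RP[0]
ctrl.gripper_to(50,50)
ctrl.move_ptp(tcp(hp(-.7,0,165),R),R)
print(ctrl.move_l(tcp(hp(-.7,0,104),R),vel=80,threshold=12),S()['force'])
ctrl.gripper_to(0,50); s=S();print(s['grip_width'],s['grasp_force'],s['force'],((s['eef_pos']-O)@H).round(1))
if 13<s['grip_width']<19:
    E=s['eef_pos']; f=ctrl.move_l(E+H[:,1]*24+.5*H[:,2],vel=40,threshold=20);s=S();print("slide",f,((s['eef_pos']-E)@H).round(1),s['force'])
    if not f:
        f=ctrl.move_l(s['eef_pos']+H[:,2]*70+H[:,0]*1,vel=60,threshold=15);s=S();print("lift",f,((s['eef_pos']-E)@H).round(1),s['force'],s['grip_width'])
print(s['t'])
p,d=optics.grab_frame("scene"); cv2.imwrite("pics/s2.png",cv2.resize(p[60:320,160:420],(520,520))[:,:,::-1])
E
```

```text
False [-0.16841941 -0.06495781  0.26727627]
15.415581319058939 49.28021192550659 [-2.29899236 -0.15326571  3.92754211] [-0.3  0.1 77.5]
slide False [ 0.7 24.2  0.8] [-2.84453909 -1.00854016  5.23399559]
lift False [ 1.2 24.2 70.4] [ 0.37047419  0.01690042 -1.50688597] 15.236414038761117
19.2417
```

View pics/s2.png

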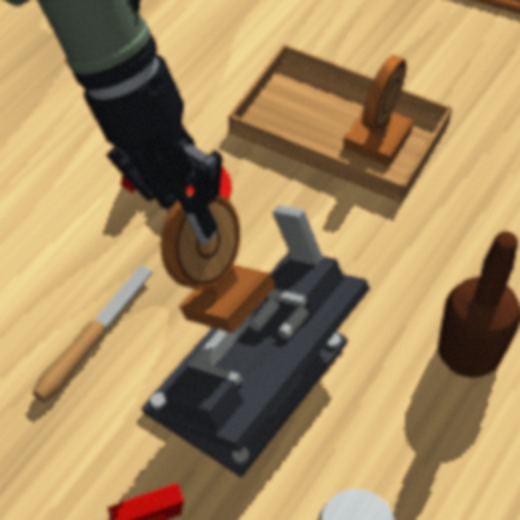

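The plaque is held and clear of the vise, and the jaw is still open. Next I'll measure the tray from the wrist, top and scene views.

```bash
python3 - <<'E'
from fit import *
for n in ("wt","top0","scene0"):
    W,hs,p=load(n); m=(abs(W[:,0]-490)<170)&(abs(W[:,1]-355)<115)
    w=W[m&(W[:,2]>24)&(W[:,2]<33)]
    r=cv2.minAreaRect(w[:,:2].astype(np.float32));print(n,"walls",len(w),np.round(r[0],1),np.round(r[1],1),round(r[2],2),w[:,2].max())
    f=W[m&(abs(W[:,0]-435)<40)&(abs(W[:,1]-355)<40)];print("  floor z",np.median(f[:,2]))
    b=W[m&(hs[:,1]>110)&(hs[:,0]<20)&(W[:,2]>80)&(W[:,2]<150)];print("  p2",b.min(0).round(),b.max(0).round())
    # border: outer extents by percentiles
    print("  x",np.percentile(w[:,0],[.5,99.5]).round(1),"y",np.percentile(w[:,1],[.5,99.5]).round(1))
E
```

```text
wt walls 2619 [492.8 367.2] [240.1 150.4] 4.58 32.949704208504386
  floor z 414.3874834632132
  p2 [534. 326.  80.] [555. 418. 132.]
  x [369.3 615.2] y [285.1 448.6]
top0 walls 839 [493.8 368.4] [240.8 152.1] 4.37 32.98520903828829
  floor z 4.811438382821801
  p2 [535. 327.  80.] [556. 417. 134.]
  x [370.5 617.1] y [286.5 450.4]
scene0 walls 678 [495.1 364.6] [241.3 156.5] 4.3 32.769404589953155
  floor z 2.8705391143473658
  p2 [538. 321.  80.] [559. 411. 134.]
  x [371.6 618.6] y [281.3 446.6]
```

```bash
python3 - <<'E'
from fit import *
S=sensors.read_state
E=S()['eef_pos']; ctrl.move_l(E+np.array([-20,0,110.]),vel=150)
y=np.radians(4.5);px=np.array([np.cos(y),np.sin(y),0]);py=np.array([-np.sin(y),np.cos(y),0]);pz=np.array([0,0,1.])
c=np.array([493.5,367,0])-58*px
R=np.column_stack([py,px,-pz])
if ctrl.solve_ik(tcp(c+109.5*pz,R),R) is None: R=np.column_stack([-py,-px,-pz]);print("flip")
T=lambda h:tcp(c+(109.5+h)*pz,R)
ctrl.move_ptp(T(170),R); print(S()['t'],S()['grip_width'])
ctrl.move_l(T(20),vel=150); ctrl.hold(.3); f0=S()['force']
f=ctrl.move_l(T(-6),vel=20,threshold=5); s=S();print(f,(s['eef_pos']-T(0)).round(1),f0,s['force'],s['t'])
E
```

```text
21.6083 15.325648587944725
True [-0.1 -0.2  1.4] [-0.28535777 -0.04347793 -2.13465953] [-1.50171147 -0.71514159  4.96702786] 23.9583
```

It touched down 1.4 mm above the prediction, so I'll release, back off and check. I'll also look at the counter on the way.

```bash
python3 - <<'E'
from fit import *
S=sensors.read_state
ctrl.gripper_to(45); ctrl.hold(.3); E=S()['eef_pos']; ctrl.move_l(E+[0,0,110],vel=120)
ctrl.gripper_to(0)
R=np.diag([-1.,1,-1])
ctrl.move_ptp([430,-330,240],R); ctrl.hold(.2)
wgrab("wc"); print(S()['t'])
p,d=optics.grab_frame("scene"); np.savez("pics/scene3.npz",p=p,d=d); q,d=optics.grab_frame("top"); np.savez("pics/top3.npz",p=q,d=d)
w=cv2.imread("pics/wc.png")
a=cv2.resize(p[60:300,200:400],(400,480))[:,:,::-1]
cv2.imwrite("pics/f.png",np.hstack([a,cv2.resize(w,(400,300))[:, :] if 0 else cv2.copyMakeBorder(cv2.resize(w,(400,300)),0,180,0,0,cv2.BORDER_CONSTANT)]))
for n in ("wc","top3","scene3"):
    W,hs,_=load(n); m=(abs(W[:,0]-465)<70)&(abs(W[:,1]+343)<60)&(hs[:,1]<70)
    b=W[m&(W[:,2]>47)&(W[:,2]<56)];r=cv2.minAreaRect(b[:,:2].astype(np.float32));print(n,"housing",np.round(r[0],1),np.round(r[1],1),round(r[2],1))
    b=W[m&(W[:,2]>2)&(W[:,2]<18)];r=cv2.minAreaRect(b[:,:2].astype(np.float32));print("  plate",np.round(r[0],1),np.round(r[1],1),round(r[2],1))
    b=W[m&(W[:,2]>88)&(W[:,2]<125)];print("  pad",len(b),np.percentile(b,[1,50,99],axis=0).round(1).tolist())
for n in ("top3","scene3"):
    W,hs,_=load(n); b=W[(abs(W[:,0]-435)<40)&(abs(W[:,1]-362)<60)&(W[:,2]>60)];print(n,"plaque",np.percentile(b,[1,50,99],axis=0).round(1).tolist())
E
```

```text
28.925
wc housing [ 464.9 -343.8] [57.5 59.1] 86.5
  plate [ 465.  -343.9] [79.9 98.8] 86.6
  pad 302 [[440.7, -357.1, 111.2], [445.0, -342.6, 115.1], [450.6, -328.1, 117.3]]
top3 housing [ 465.5 -340.5] [55.4 60. ] 85.8
  plate [ 466.8 -343.7] [83.  99.4] 86.7
  pad 21 [[443.5, -334.7, 98.9], [450.3, -328.6, 108.8], [456.8, -326.0, 118.7]]
scene3 housing [ 469.2 -345.9] [57.5 58.9] 87.9
  plate [ 461.6 -344.6] [ 79.3 115.3] 86.3
  pad 226 [[444.5, -358.2, 88.9], [454.6, -344.4, 107.6], [460.5, -330.3, 117.6]]
top3 plaque [[425.2, 313.7, 66.4], [434.1, 350.4, 120.0], [446.7, 401.3, 132.8]]
scene3 plaque [[431.0, 309.5, 61.4], [444.5, 341.5, 101.2], [449.7, 398.6, 130.1]]
```

View pics/f.png

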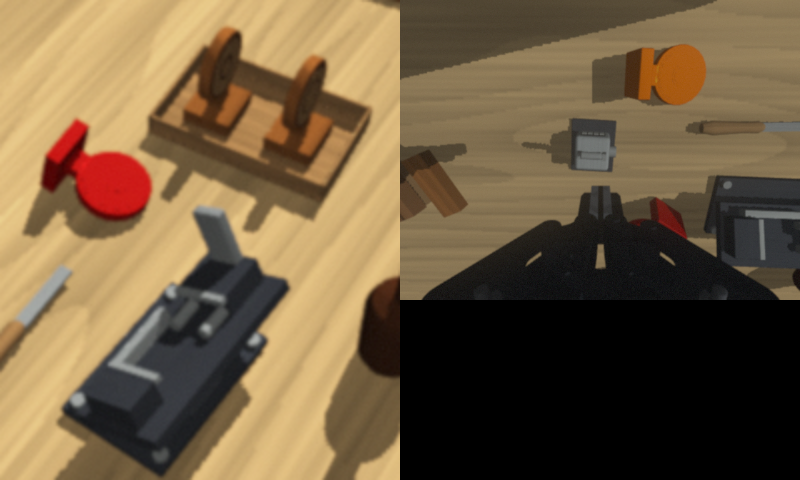

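The plaque stands upright in the near half of the tray, top at 131 mm. The counter is at (465,-344) with yaw of about -3.5°. Now for the lever.

```bash
python3 - <<'E'
from fit import *
S=sensors.read_state
y=np.radians(-3.4);px=np.array([np.cos(y),np.sin(y),0]);py=np.array([-np.sin(y),np.cos(y),0]);pz=np.array([0,0,1.])
R=np.column_stack([-px,py,-pz]); c=np.array([465,-343.8,85.])
ctrl.move_ptp(c-60*px+60*pz,R); ctrl.move_l(c-60*px,vel=120); ctrl.hold(.2);print(S()['force'],S()['grip_width'])
f=ctrl.move_l(c+5*px,vel=35,threshold=12);s=S();print(f,((s['eef_pos']-c)@px).round(1),s['force'])
p,d=optics.grab_frame("scene");np.savez("pics/scene4.npz",p=p,d=d)
ctrl.move_l(c-60*px,vel=100); ctrl.move_l(c-60*px+130*pz,vel=150);ctrl.hold(.3)
q,d=optics.grab_frame("scene");np.savez("pics/scene5.npz",p=q,d=d);print(S()['t'])
for n in ("scene3","scene4","scene5"):
    W,hs,_=load(n);b=W[(abs(W[:,0]-465)<45)&(abs(W[:,1]+343)<22)&(hs[:,1]<70)&(W[:,2]>88)&(W[:,2]<122)];print(n,len(b),np.percentile(b,[2,50,98],axis=0).round(1).tolist())
cv2.imwrite("pics/g.png",np.hstack([cv2.resize(i[270:390,70:190],(400,400)) for i in (p,q)])[:,:,::-1])
E
```

```text
[ 0.00123779 -0.20565393 -0.18976223] -0.07739202825398393
True -2.6 [-2.04025184 -1.09309079  4.60965321]
34.0583
scene3 226 [[445.3, -357.9, 89.2], [454.6, -344.4, 107.6], [460.0, -330.6, 117.4]]
scene4 211 [[470.0, -360.8, 95.6], [484.8, -347.2, 112.3], [492.5, -333.1, 120.9]]
scene5 228 [[444.8, -357.6, 89.7], [454.4, -344.6, 107.2], [460.8, -330.6, 116.4]]
```

View pics/g.png

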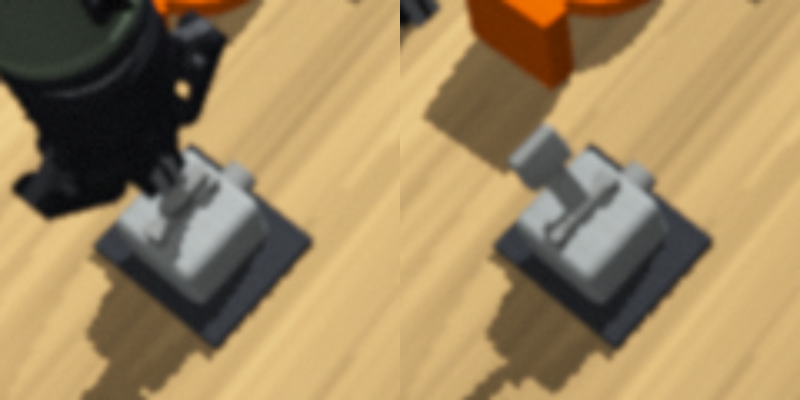

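The left view shows the lever over at its stop; the right view shows it sprung back to rest and the arm clear.

```bash
python3 -c "
from plant import ctrl
print(ctrl.finish_job())"
```

```text
the job is handed in; nothing more can be done
None
```

I opened the jaw to its stop (about 49.5 mm measured), stood the plaque upright in the near half of the tray, swung the tally lever to its stop and let it spring back, and handed the job in at about 34 s; the first grasp of the jaw missed because the fingertips sit about 33 mm further back than stated.

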